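# Set the filter selector and fire the lamp

## Task

Set the filter selector to green and then fire the lamp: with the fingertips push the upright black tab of the round selector around through its clicks until it stands at the green label, and then press the white button on its black base all the way down and let it come up again. Only push the tab from one side at a time, never pinch it, do not press the button before the tab stands at green, and leave the things on the desk where they are.

Things in the scene. Friction and masses are not known exactly. Their poses are not given: they have to be found in the camera images.
- selector: the filter selector's round grey housing, 173 mm across at its rubber foot, top face 34 mm above the desk, fixed to the desk; a 24 mm wide dark stub tube juts out to 101 mm from the axis on its +x side, at mid height. Origin on the wheel's axis at desk level, z up. On it turns an aluminium wheel 116 mm across (top 42 mm above the desk; flat hub of 13 mm radius up to 46 mm).
- wheel (a joint): angle of the wheel, rad, growing counter-clockwise seen from above; the tab's direction in the selector's frame (from +x towards +y) is this + 1.2566. Sprung detents hold it at seven clicks: 0, 0.628, 1.257, 1.885, 2.513, 3.142, 3.770; stops at -0.22 and 3.99. Labels lie at 0, 0.628, 3.142, 3.770; the three between are blank (white dots), and the wheel starts in one of these.
- tab_pointer (a point): point 12 mm beyond the outer end of the upright black tab, 72 mm from the wheel's axis, 55 mm above the desk; over a label's centre when the tab stands at it. The tab is a radial fin, 12 mm thick, white line on top, 34 to 60 mm from the axis, 42 to 68 mm above the desk. A step takes 1 to 4 N on it; past half way the wheel snaps on by itself into the next click and stays.
- label_green: green round label, 17 mm across and 1.5 mm thick, lying on the selector's grey housing 72 mm from the wheel's axis; origin at the centre of its underside. It marks one click position of the tab; which colour lies at which of the four labelled positions varies.
- label_yellow: yellow round label, 17 mm across and 1.5 mm thick, lying on the selector's grey housing 72 mm from the wheel's axis; origin at the centre of its underside. It marks one click position of the tab; which colour lies at which of the four labelled positions varies.
- label_red: red round label, 17 mm across and 1.5 mm thick, lying on the selector's grey housing 72 mm from the wheel's axis; origin at the centre of its underside. It marks one click position of the tab; which colour lies at which of the four labelled positions varies.
- label_blue: blue round label, 17 mm across and 1.5 mm thick, lying on the selector's grey housing 72 mm from the wheel's axis; origin at the centre of its underside. It marks one click position of the tab; which colour lies at which of the four labelled positions varies.
- lamp (a joint): how far the lamp button is pressed, m: 0 up, 0.006 fully down; sprung, about 5 N at the bottom, comes up by itself
- lamp_top (a point): centre of the top of the white lamp button (28 mm across, 22 mm above the desk when up), moving with it; it goes 6 mm straight down into a round black base, 44 mm across and 12 mm high, fixed to the desk
- objective_can: black screw can, 57 mm wide, 68 mm tall, standing loose; origin at the centre of its underside; a bystander
- torch: black pocket torch 93 mm long, 26 mm thick, lying along its y axis, loose; origin at the centre of its underside; a bystander
- vial_6: sample vial with a black cap, 23 mm wide, 62 mm tall, standing loose; origin at the centre of its underside; a bystander
- stage_weight: steel weight with a knob, 32 mm wide, 38 mm tall, standing loose; origin at the centre of its underside; a bystander
- eyepiece_cap: dark rubber cup-shaped eyepiece cap, 54 mm wide, 48 mm tall, open upwards, loose; origin at the centre of its underside; a bystander
Not all that is in view belongs to the job. Leave any blue or red look-alike of the part that bears lamp alone.

How it is judged (in metres and radians):
On the way, in this order (a step that is already met when the one before it is completed fails the run):
1. the tab stands at the green label, at rest (horizontal distance between tab_pointer and label_green below 0.012 m and velocity of joint wheel between -0.1 and 0.1 rad/s), for 0.2 s.
2. the lamp button is pressed down (value of joint lamp above 0.0045 m), for 0.02 s.
At the end, for the whole second after the job is handed in: the tab stands still at the green label (its pointer within 12 mm of the label's centre) and the lamp button, having been pressed, is up again (less than 1.5 mm down) (all of step 1 and value of joint lamp below 0.0015 m); the robot touches nothing.
It fails at once if the button is pressed while the tab is not at the green label (value of joint lamp above 0.003 m and not (horizontal distance between tab_pointer and label_green below 0.012 m)).
It fails at once if the tab is pinched (pressed on both faces at once) (contact force between the arm and tab_left above 2 N and contact force between the arm and tab_right above 2 N).
It fails at once if a bystander is moved by more than 20 mm, tipped or lifted (distance of any of objective_can, torch, vial_6, stage_weight, eyepiece_cap from where it was at the start of the episode above 0.02 m or angle between any of objective_can, torch, vial_6, stage_weight, eyepiece_cap's own z axis and vertical above 0.5 rad).
It also fails if it takes over 53 s, if anything falls off the work surface, if the arm or the gripper's body presses on something with over 40 N, if the wrist force passes 120 N, or if a joint passes its speed limit or range.

## Robot

A 6-joint arm with a two-finger parallel gripper is mounted at the origin on a cart in front of the work surface, level with it; the furniture and walls round the work are solid. World frame = base frame: x ahead of the robot, y to its left, z up, the work surface at z = 0. Lengths are in mm, angles in rad, forces in N, time in s.
With the tool pointing down it reaches from about 350 to 775 mm from the base axis. Payload 7.3 kg.
Tool frame: the origin (TCP) lies at the very end of the fingers, on their centre line; the grasp point (between the pads) lies 19 mm behind it; z points along the fingers, y is the line along which they close (so a half turn about z gives the same grasp; the last joint's range is limited). The gripper opens to 92 mm and grips with 3 to 60 N. Pads are 19 mm wide; open, the fingers measure 130 mm over their backs; the gripper's body (75 mm by 190 mm) begins 47 mm behind the grasp point.
Start: joints at [1.08, 0.342, 1.524, -0, 1.275, -0.146], TCP at [177.441, 494.125, 226.741] pointing down, gripper open.
Joint ranges: [-2.53, 2.53], [-0.77, 2.02], [0.04, 2.7], [-1, 4.14], [0.28, 2.66], [-3.11, 3.11]. Speed limits (rad/s): [2.57, 2.57, 3.14, 3.14, 3.14, 3.14].

## Interface

Orientations are given as [roll, pitch, yaw] about the fixed x, y, z axes, in that order (R = Rz(yaw) Ry(pitch) Rx(roll)).
In Python, from plant import bot gives the robot as it stands.
- The arm moves only by the tool jog_arm, never from a script. Its argument "targets" is a list of rows, each an object with "xyz": the shift along the tool's x, y, z as a fraction of full scale, a list of three; "spin": the turn about the tool's z as a fraction of full scale. In form: [{"xyz": [x, y, z], "spin": spin}, ...]. A call has exactly 10 rows; each row shifts and turns the commanded pose from where the row before left it, along the tool's axes as they then stand; what a row does not reach is not made up. Full scale, the value 1, is 80 mm for a shift and 0.1 rad for a turn. A row lasts 1/8 s, in which the tool goes at most 62.5 mm and 10.7 degrees, less where a joint would pass 70% of its speed; a pose out of reach is approached as far as the arm can. A call with a number of a shift or a turn outside -1 to 1 is refused whole. A call with a gripper value outside its range is refused whole. "gripper" is the opening in per cent of the stroke, from 0 (shut) to 100 (fully open), set as the call begins (left out, the last holds). The fingers move at their own pace and stop on an object; the grip force is fixed at half the most. Time passes only in rows, so rows that do not move let the fingers close, or fill a call up. It gives the time, the measured TCP pose, the force, the opening and the grip force at its end, in the units of the state.
- bot.get_obs(): the state, without advancing time (a new reading comes with each control period).
- bot.capture(name): name is "side" or "top"; returns the picture (420x560x3 uint8, blue, green, red); there is no depth.
- bot.get_calibration(name): a dict with "vfov" (degrees; the focal length in pixels is half the picture's height over the tangent of half this angle, whatever the lens; pixels are square), "cx", "cy" (the principal point, pixels), "eye" and "rotation" of the camera in the world. Camera axes: x right, y down, z forward; pixel columns grow to the right and rows downward; lengths in mm; the calibration is good to about 2 mm. A picture is of the moment at which its call begins. get_calibration takes no time and is no camera call.
- bot.close_job(): hands the job in; it is judged then, once.
The state is a dict: "time": time; "joint_positions": joint angles; "dq": joint speeds; "tau": joint torques, N m; "tool_pos": TCP position; "tcp_rot": TCP orientation; "contact_force": force on the tool from outside, world axes, zero at the start; "moment": the same for the moment, N m; "grip_width": finger opening in mm; "finger_force": force on a finger pad.
Only numpy, scipy, OpenCV 4.12 (cv2) and the standard library are available. Lean on these libraries where they do the work, as an engineer would, in place of code of your own. Each camera call takes 0.05 s, during which the arm holds its last target. There are 200 camera calls.

## Working session

There is one attempt and no reset: what is moved stays moved. The work goes in short steps, Python scripts to look and compute and a tool call to move; the robot and the scene stay as the last step left them, time stands still between calls to the robot, and variables do not carry over. Pictures are saved under pics/ and viewed, at most 10 in all, crops included, and the job is handed in when it is done.

Besides the shell and the picture viewer there is one more tool, called after "Request:" by a JSON object that holds its "method" and its "body", one argument or row to a line. jog_arm: Moves the arm, as the interface text tells. Shift numbers are shares of 80 mm and turn numbers shares of 0.1 rad, none past 1 either way. Its arguments: {"type":"object","properties":{"targets":{"type":"array","items":{"type":"object","properties":{"xyz":{"type":"array","items":{"type":"number"}},"spin":{"type":"number"}}}},"gripper":{"type":"number"}},"required":["targets"]}

```bash
mkdir -p pics; cat > h.py <<'E'
import numpy as np,cv2
from plant import bot
def ray(c,u,v):
    f=210/np.tan(np.radians(c["vfov"])/2)
    R=np.array(c["rotation"]); 
    if R.shape!=(3,3):
        from scipy.spatial.transform import Rotation as Q; R=Q.from_euler('xyz',R).as_matrix()
    return np.array(c["eye"]),R@np.array([(u-c["cx"])/f,(v-c["cy"])/f,1])
def px(name,u,v,z):
    e,d=ray(bot.get_calibration(name),u,v); return e+d*(z-e[2])/d[2]
def proj(name,p):
    c=bot.get_calibration(name); f=210/np.tan(np.radians(c["vfov"])/2)
    q=np.array(c["rotation"]).T@(np.array(p)-c["eye"]); return q[:2]/q[2]*f+[c["cx"],c["cy"]]
E
python3 - <<'E'
from h import *
for n in("top","side"):
    print(bot.get_calibration(n)); im=bot.capture(n); cv2.imwrite(f"pics/{n}0.png",im)
o=bot.get_obs();print(o["tool_pos"],o["tcp_rot"],o["time"])
E
```

```text
{'vfov': 54.198248493025666, 'cx': 278.4455956967475, 'cy': 213.31241672416184, 'eye': array([ 355.59284383,   64.16632716, 1223.85636467]), 'rotation': array([-2.95427243,  0.00349718, -1.55398126])}
{'vfov': 55.260899105572015, 'cx': 282.30089003690506, 'cy': 210.9112491129199, 'eye': array([345.02783547, 865.35855896, 431.97553563]), 'rotation': array([-1.96907372e+00,  2.55296713e-03, -2.84712844e+00])}
[177.26831535 493.7917892  226.12276347] [-3.14024978e+00 -1.82706514e-04  2.79682863e+00] 0.1
```

View pics/top0.png

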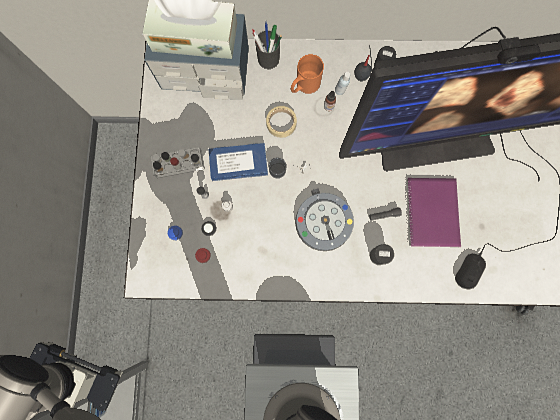

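View pics/side0.png

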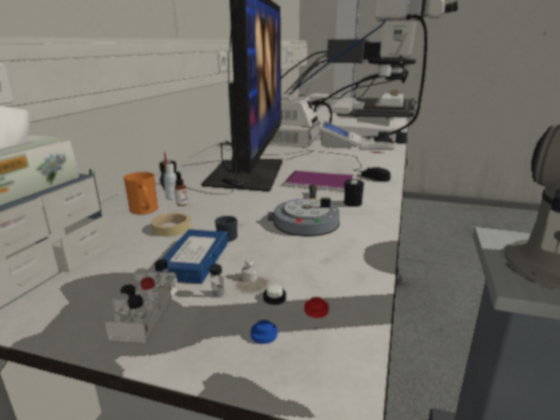

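The top view shows the selector at (325,220), with its stub pointing up to (315,191). The button candidates are white on black at (208,228), blue at (175,233) and red at (203,255). I choose the white one and will check it in a close crop.

```bash
sed -i 's/q=np.array(c\["rotation"\]).T@/from scipy.spatial.transform import Rotation as Q; q=Q.from_euler("xyz",c["rotation"]).as_matrix().T@/' h.py
python3 - <<'E'
from h import *
im=cv2.imread("pics/top0.png")
a=cv2.resize(im[180:260,285:365],(560,560),interpolation=cv2.INTER_CUBIC)
b=cv2.resize(im[215:245,193:223],(240,240),interpolation=cv2.INTER_CUBIC)
out=np.zeros((560,800,3),np.uint8);out[:,:560]=a;out[:240,560:]=b
cv2.imwrite("pics/c1.png",out)
print(px("top",208,228,22),px("top",325,219,34))
E
```

```text
[535.64392582 280.11920904  22.        ] [566.20413878 -65.11544245  34.        ]
```

View pics/c1.png

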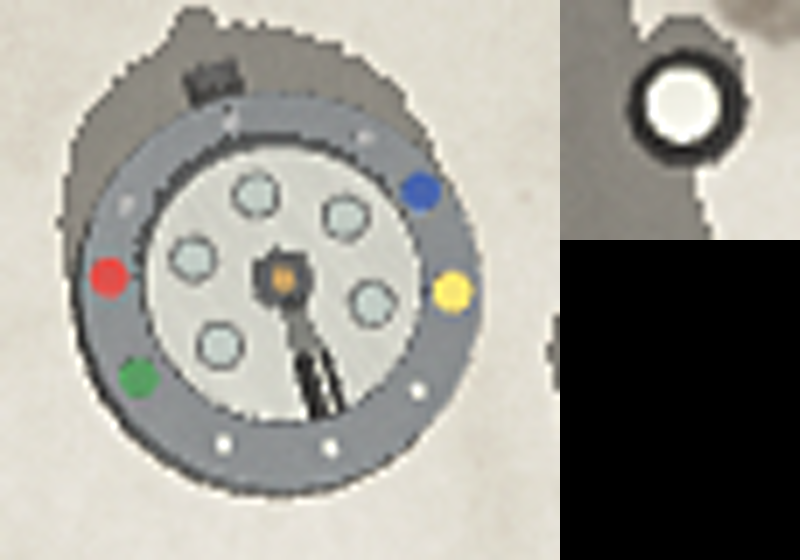

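Close crop: a white button on a black base, and the tab at the middle blank dot (330,446), which is click 3. Green at (138,378) is click 1, so the tab has to go clockwise by two clicks. Next I fit the axis.

```bash
python3 - <<'E'
from h import *
from scipy.optimize import least_squares as L
P=dict(red=(110,278),green=(138,378),d2=(224,443),d3=(330,446),d4=(418,390),yellow=(453,292),blue=(421,191))
W={k:px("top",285+u/7-.5,180+v/7-.5,35.5) for k,(u,v) in P.items()}
A=np.array([w[:2] for w in W.values()]); k=np.arange(7)*.62832
m=lambda x:np.c_[x[0]+72*np.cos(x[2]+k),x[1]+72*np.sin(x[2]+k)]
s=L(lambda x:(m(x)-A).ravel(),[566,-65,np.pi*.5]);print(s.x,np.abs(s.fun).max(), s.x[2]+k)
print("tab dir",s.x[2]+3*.62832)
a=s.x[2]+3*.62832
R=np.array([np.cos(a),np.sin(a)]);T=np.array([R[1],-R[0]])
for t in(-60,-25,0):print(t,s.x[:2]+50*R+t*T)
print("tabtop",[px("top",285+u/7-.5,180+v/7-.5,68)[:2] for u,v in((310,352),(328,412))])
print("lamp",px("top",193+(683-560)/8-.5,215+105/8-.5,22))
for n,u,v in(("vial",222,208),("side lamp",275,291)):print(n,px("top" if n=="vial" else "side",u,v,22))
E
```

```text
[562.83615852 -63.78832082   1.54416167] 1.0187067778257983 [1.54416167 2.17248167 2.80080167 3.42912167 4.05744167 4.68576167
 5.31408167]
tab dir 3.4291216650843923
-60 [ 531.90379452 -135.50435011]
-25 [ 521.97837045 -101.94118642]
0 [514.88878182 -77.96749806]
tabtop [array([529.21776398, -72.04732708]), array([504.80587058, -79.17946162])]
lamp [536.76041747 280.5445671   22.        ]
vial [596.7306153  241.19529439  22.        ]
side lamp [534.21012595 290.13944337  22.        ]
```

Request:
{"method": "jog_arm", "body": {
  "gripper": 0,
  "targets": [
    {"xyz": [-0.34, -0.3, 0], "spin": 0},
    {"xyz": [-0.34, -0.3, 0], "spin": 0},
    {"xyz": [-0.34, -0.3, 0], "spin": 0},
    {"xyz": [-0.34, -0.3, 0], "spin": 0},
    {"xyz": [-0.34, -0.3, 0], "spin": 0},
    {"xyz": [-0.34, -0.3, 0], "spin": 0},
    {"xyz": [-0.34, -0.3, 0], "spin": 0},
    {"xyz": [-0.34, -0.3, 0], "spin": 0},
    {"xyz": [-0.34, -0.3, 0], "spin": 0},
    {"xyz": [-0.34, -0.3, 0], "spin": 0}
  ]
}}

```text
time: 1.35
tool_pos: [352.6, 175.2, 226.6]
tcp_rot: [-3.142, -0.0, 2.797]
contact_force: [0.2, -0.2, -0.3]
grip_width: 0.9
finger_force: 0.0
```

Request:
{"method": "jog_arm", "body": {
  "targets": [
    {"xyz": [-0.34, -0.3, 0], "spin": 0},
    {"xyz": [-0.34, -0.3, 0], "spin": 0},
    {"xyz": [-0.34, -0.3, 0], "spin": 0},
    {"xyz": [-0.34, -0.3, 0], "spin": 0},
    {"xyz": [-0.34, -0.3, 0], "spin": 0},
    {"xyz": [-0.34, -0.3, 0], "spin": 0},
    {"xyz": [-0.34, -0.3, 0], "spin": 0},
    {"xyz": [-0.34, -0.3, 0], "spin": 0},
    {"xyz": [-0.34, -0.3, 0], "spin": 0},
    {"xyz": [-0.34, -0.3, 0], "spin": 0}
  ]
}}

```text
time: 2.6
tool_pos: [527.4, -142.5, 226.3]
tcp_rot: [3.141, -0.001, 2.797]
contact_force: [0.9, 0.9, 0.2]
grip_width: 0.3
finger_force: 0.0
```

Request:
{"method": "jog_arm", "body": {
  "targets": [
    {"xyz": [0, 0, 0], "spin": -0.9},
    {"xyz": [0, 0, 0], "spin": -0.9},
    {"xyz": [0, 0, 0], "spin": -0.9},
    {"xyz": [0, 0, 0], "spin": -0.9},
    {"xyz": [0, 0, 0], "spin": -0.9},
    {"xyz": [0, 0, 0], "spin": -0.9},
    {"xyz": [0, 0, 0], "spin": -0.9},
    {"xyz": [0, 0, 0], "spin": 0},
    {"xyz": [0, 0, 0], "spin": 0},
    {"xyz": [0, 0, 0], "spin": 0}
  ]
}}

```text
time: 3.85
tool_pos: [527.1, -141.5, 226.6]
tcp_rot: [3.141, -0.0, -2.857]
contact_force: [-0.2, -0.0, 0.4]
grip_width: 0.1
finger_force: 0.0
```

Request:
{"method": "jog_arm", "body": {
  "targets": [
    {"xyz": [-0.08, 0, 0.2], "spin": 0},
    {"xyz": [0, 0, 0.3], "spin": 0},
    {"xyz": [0, 0, 0.3], "spin": 0},
    {"xyz": [0, 0, 0.3], "spin": 0},
    {"xyz": [0, 0, 0.3], "spin": 0},
    {"xyz": [0, 0, 0.3], "spin": 0},
    {"xyz": [0, 0, 0.3], "spin": 0},
    {"xyz": [0, 0, 0.15], "spin": 0},
    {"xyz": [0, 0, 0], "spin": 0},
    {"xyz": [0, 0, 0], "spin": 0}
  ]
}}

```text
time: 5.1
tool_pos: [533.9, -139.9, 55.3]
tcp_rot: [-3.141, 0.001, -2.856]
contact_force: [-0.2, -0.5, 0.5]
grip_width: 0.6
finger_force: 0.0
```

```bash
cat > look.py <<'E'
from h import *
import sys
n=sys.argv[1];o=np.zeros((560,800,3),np.uint8)
t=bot.capture("top");s=bot.capture("side")
o[:560,:400]=cv2.resize(t[170:282,285:365],(400,560),interpolation=cv2.INTER_CUBIC)
o[:400,400:]=cv2.resize(s[150:250,260:360],(400,400),interpolation=cv2.INTER_CUBIC)
cv2.imwrite(f"pics/{n}.png",o);print(bot.get_obs()["tool_pos"])
E
python3 look.py l1
```

```text
[ 533.92308347 -139.89921309   55.57967991]
```

View pics/l1.png

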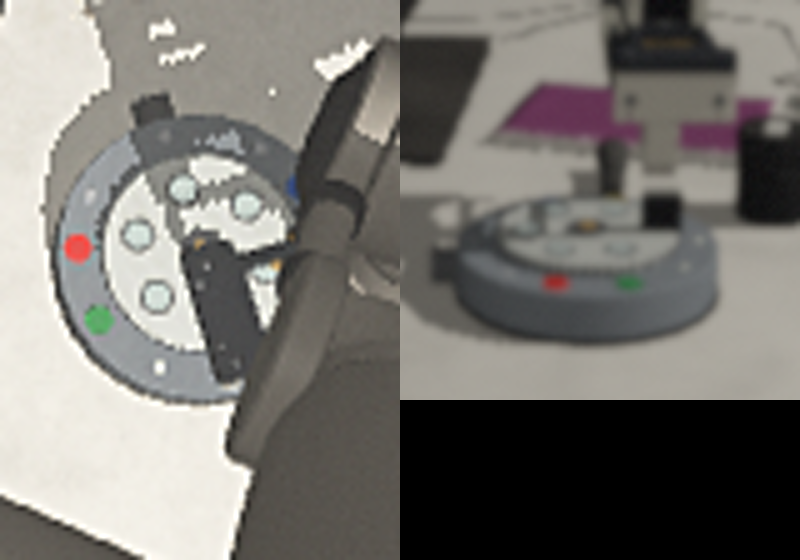

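Side view: the fingertips stand behind the tab at (660,145), with the tab at (660,210), at the right height and on the + side. Now I advance and begin the arc.

Request:
{"method": "jog_arm", "body": {
  "targets": [
    {"xyz": [0, 0.15, 0.04], "spin": 0},
    {"xyz": [0, 0.15, 0], "spin": 0},
    {"xyz": [0, 0.1, 0], "spin": 0},
    {"xyz": [0, 0.05, 0], "spin": 0},
    {"xyz": [0, 0.03, 0], "spin": 0},
    {"xyz": [0, 0, 0], "spin": 0},
    {"xyz": [0.015, 0.03, 0], "spin": 0.5},
    {"xyz": [0.015, 0.03, 0], "spin": 0.5},
    {"xyz": [0.015, 0.03, 0], "spin": 0.5},
    {"xyz": [0.015, 0.03, 0], "spin": 0.5}
  ]
}}

```text
time: 6.45
tool_pos: [517.5, -98.7, 51.9]
tcp_rot: [-3.135, 0.003, -3.057]
contact_force: [0.6, -21.7, -5.4]
grip_width: 0.7
finger_force: 10.8
```

Request:
{"method": "jog_arm", "body": {
  "targets": [
    {"xyz": [0.015, 0.03, 0], "spin": 0.5},
    {"xyz": [0.015, 0.03, 0], "spin": 0.5},
    {"xyz": [0.015, 0.03, 0], "spin": 0.5},
    {"xyz": [0.015, 0.03, 0], "spin": 0.5},
    {"xyz": [0.015, 0.03, 0], "spin": 0.5},
    {"xyz": [0.015, 0.03, 0], "spin": 0.5},
    {"xyz": [0.015, 0.03, 0], "spin": 0.5},
    {"xyz": [0.015, 0.03, 0], "spin": 0.5},
    {"xyz": [0, 0, 0], "spin": 0},
    {"xyz": [0, 0, 0], "spin": 0}
  ]
}}

```text
time: 7.7
tool_pos: [508.2, -74.8, 51.5]
tcp_rot: [3.141, 0.0, 2.828]
contact_force: [-0.1, -0.6, -0.4]
grip_width: 0.7
finger_force: 0.0
```

```bash
python3 look.py l2
```

```text
[508.15954384 -74.78137611  51.50668071]
```

View pics/l2.png

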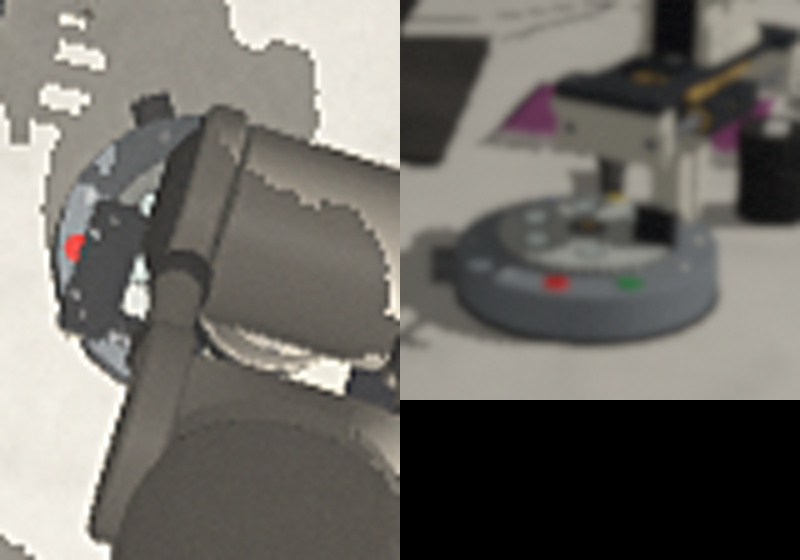

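The tab has snapped on one click: in the side view it is at (655,225), with the finger resting behind it and no force. On to the next click.

Request:
{"method": "jog_arm", "body": {
  "targets": [
    {"xyz": [0.015, 0.03, 0], "spin": 0.5},
    {"xyz": [0.015, 0.03, 0], "spin": 0.5},
    {"xyz": [0.015, 0.03, 0], "spin": 0.5},
    {"xyz": [0.015, 0.03, 0], "spin": 0.5},
    {"xyz": [0.015, 0.03, 0], "spin": 0.5},
    {"xyz": [0.015, 0.03, 0], "spin": 0.5},
    {"xyz": [0.015, 0.03, 0], "spin": 0.5},
    {"xyz": [0.015, 0.03, 0], "spin": 0.5},
    {"xyz": [0.015, 0.03, 0], "spin": 0.5},
    {"xyz": [0.015, 0.03, 0], "spin": 0.5}
  ]
}}

```text
time: 9.05
tool_pos: [509.2, -48.1, 51.3]
tcp_rot: [-3.14, -0.002, 2.326]
contact_force: [-2.7, -1.3, 1.3]
grip_width: 0.6
finger_force: 1.1
```

Request:
{"method": "jog_arm", "body": {
  "targets": [
    {"xyz": [0.015, 0.03, 0], "spin": 0.5},
    {"xyz": [0.015, 0.03, 0], "spin": 0.4},
    {"xyz": [0, 0, 0], "spin": 0},
    {"xyz": [0, 0, 0], "spin": 0},
    {"xyz": [0, -0.1, 0], "spin": 0},
    {"xyz": [0, -0.15, 0], "spin": 0},
    {"xyz": [0, 0, -0.4], "spin": 0},
    {"xyz": [0, 0, -0.5], "spin": 0},
    {"xyz": [0, 0, -0.5], "spin": 0},
    {"xyz": [0, 0, 0], "spin": 0}
  ]
}}

```text
time: 10.3
tool_pos: [497.5, -56.5, 166.4]
tcp_rot: [3.138, 0.005, 2.237]
contact_force: [0.2, -0.6, -0.9]
grip_width: 0.5
finger_force: 0.0
```

```bash
python3 look.py l3
```

```text
[495.6356742  -55.83758089 163.29832869]
```

View pics/l3.png

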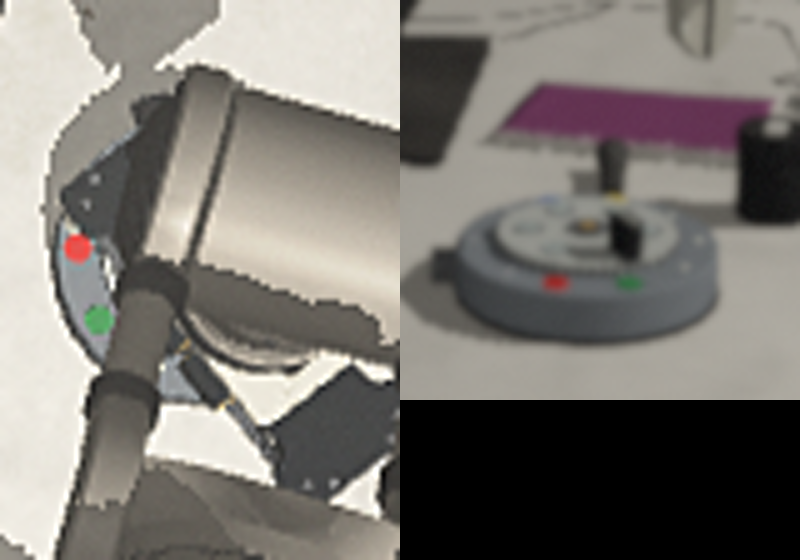

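The tab appears at (628,238), in line with the green label at (630,283). I move over to the lamp and check both from above.

Request:
{"method": "jog_arm", "body": {
  "targets": [
    {"xyz": [0.3, 0.3, 0], "spin": 0},
    {"xyz": [0.3, 0.3, 0], "spin": 0},
    {"xyz": [0.3, 0.3, 0], "spin": 0},
    {"xyz": [0.3, 0.3, 0], "spin": 0},
    {"xyz": [0.4, 0.4, 0], "spin": 0},
    {"xyz": [0.4, 0.4, 0], "spin": 0},
    {"xyz": [0.5, 0.5, 0], "spin": 0},
    {"xyz": [0.5, 0.5, 0], "spin": 0},
    {"xyz": [0, 0, 0], "spin": 0},
    {"xyz": [0, 0, 0], "spin": 0}
  ]
}}

```text
time: 11.65
tool_pos: [535.8, 280.8, 161.8]
tcp_rot: [-3.138, -0.001, 2.237]
contact_force: [-0.3, -0.4, -0.7]
grip_width: 0.6
finger_force: 0.0
```

```bash
python3 - <<'E'
from h import *
t=bot.capture("top");s=bot.capture("side")
for k in(2,1,0):
    a=1.544+.6283*k; print(k,[proj("top",[562.8+r*np.cos(a),-63.8+r*np.sin(a),68]).round(1) for r in(34,60)])
o=np.zeros((480,800,3),np.uint8)
o[:,:400]=cv2.resize(t[170:266,285:365],(400,480),interpolation=cv2.INTER_CUBIC)
o[:400,400:]=cv2.resize(s[220:320,220:320],(400,400),interpolation=cv2.INTER_CUBIC)
cv2.imwrite("pics/l4.png",o)
print([proj("side",p).round(1) for p in([536.8,280.5,22],[536.8,285,22])])
E
```

```text
2 [array([321.9, 229.1]), array([318.8, 237.6])]
1 [array([316. , 224.6]), array([308.5, 229.6])]
0 [array([313.9, 217.6]), array([304.8, 217.2])]
[array([275.3, 287.8]), array([274.5, 289.2])]
```

View pics/l4.png

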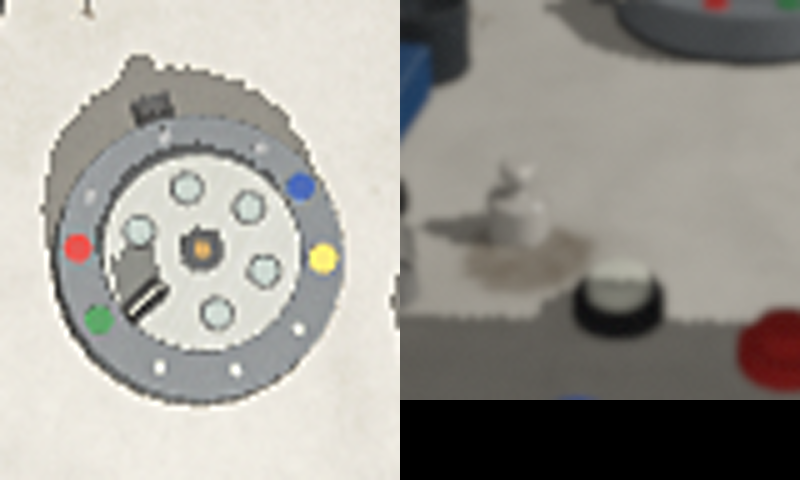

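The tab has left the blank dot and is at green, but it may sit a little short. I'll enlarge it to measure more closely, with the first picture alongside as a reference.

```bash
python3 - <<'E'
from h import *
t=bot.capture("top");cv2.imwrite("pics/full5.png",t);t0=cv2.imread("pics/top0.png")
f=lambda i,x,y:cv2.resize(i[y:y+25,x:x+25],(400,400),interpolation=cv2.INTER_NEAREST)
cv2.imwrite("pics/l5.png",np.hstack([f(t,300,215),f(t0,320,220)]))
E
```

```text
(no output)
```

View pics/l5.png

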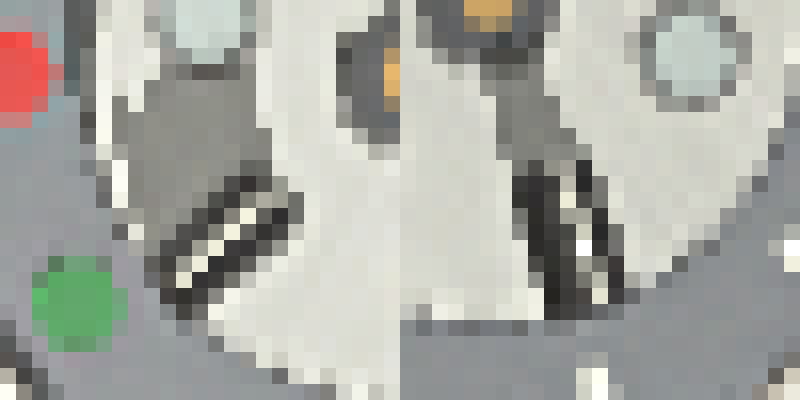

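```bash
python3 - <<'E'
from h import *
for n,P in(("new",[(311,232.1),(313.5,229.6),(316,227)]),("old",[(332,238),(331,234.5),(330,231)])):
    for p in P:
        d=px("top",*p,68)[:2]-[562.8,-63.8]; print(n,np.arctan2(d[1],d[0])%6.283,np.hypot(*d))
E
```

```text
new 2.3412210777154243 58.940784077559805
new 2.3352188453634524 48.77293457543957
new 2.320567035046176 38.38797511377649
old 3.4348466152748425 59.48891075495061
old 3.4396255862500533 49.16561364398625
old 3.446974406296548 38.810778351188105
```

The tab stands at 2.33, against 2.17 for green. That is about 11 mm short at the pointer and too close to the limit, so I go back and nudge it home.

Request:
{"method": "jog_arm", "body": {
  "targets": [
    {"xyz": [-0.345, -0.34, 0], "spin": 0},
    {"xyz": [-0.4, -0.4, 0], "spin": 0},
    {"xyz": [-0.4, -0.4, 0], "spin": 0},
    {"xyz": [-0.4, -0.4, 0], "spin": 0},
    {"xyz": [-0.4, -0.4, 0], "spin": 0},
    {"xyz": [-0.4, -0.38, 0], "spin": 0},
    {"xyz": [-0.3, -0.3, 0], "spin": 0},
    {"xyz": [-0.3, -0.3, 0], "spin": 0},
    {"xyz": [0, 0, 0], "spin": 0.67},
    {"xyz": [0, 0, 0], "spin": 0}
  ]
}}

```text
time: 13.05
tool_pos: [498.1, -49.3, 163.7]
tcp_rot: [3.141, 0.0, 2.168]
contact_force: [0.5, 0.7, 0.3]
grip_width: 0.5
finger_force: 0.0
```

Request:
{"method": "jog_arm", "body": {
  "targets": [
    {"xyz": [0, 0, 0.3], "spin": 0},
    {"xyz": [0, 0, 0.4], "spin": 0},
    {"xyz": [0, 0, 0.4], "spin": 0},
    {"xyz": [0, 0, 0.2], "spin": 0},
    {"xyz": [0, 0, 0.07], "spin": 0},
    {"xyz": [0, 0, 0], "spin": 0},
    {"xyz": [0, 0, 0], "spin": 0},
    {"xyz": [0, 0, 0], "spin": 0},
    {"xyz": [0, 0, 0], "spin": 0},
    {"xyz": [0, 0, 0], "spin": 0}
  ]
}}

```text
time: 14.3
tool_pos: [498.7, -48.1, 54.1]
tcp_rot: [3.141, 0.0, 2.17]
contact_force: [0.2, 0.1, -0.4]
grip_width: 0.4
finger_force: 0.0
```

Request:
{"method": "jog_arm", "body": {
  "targets": [
    {"xyz": [0, 0.06, 0], "spin": 0},
    {"xyz": [0, 0.04, 0], "spin": 0},
    {"xyz": [0, 0.03, 0], "spin": 0},
    {"xyz": [0, 0.03, 0], "spin": 0},
    {"xyz": [0, 0.03, 0], "spin": 0},
    {"xyz": [0, 0.02, 0], "spin": 0},
    {"xyz": [0, 0.02, 0], "spin": 0},
    {"xyz": [0, 0.01, 0], "spin": 0},
    {"xyz": [0, 0, 0], "spin": 0},
    {"xyz": [0, 0, 0], "spin": 0}
  ]
}}

```text
time: 15.55
tool_pos: [514.6, -37.3, 53.9]
tcp_rot: [3.141, 0.0, 2.17]
contact_force: [0.5, -1.4, -0.0]
grip_width: 0.5
finger_force: 0.0
```

```bash
python3 - <<'E'
from h import *
t=bot.capture("top");s=bot.capture("side")
o=bot.get_obs();print(o["tool_pos"],o["contact_force"],o["finger_force"])
f=lambda i,x,y,w:cv2.resize(i[y:y+w,x:x+w],(400,400),interpolation=cv2.INTER_NEAREST)
cv2.imwrite("pics/l6.png",np.hstack([f(t,295,205,40),f(s,290,185,40)]))
for k,a in(("green",2.1725),("short",2.33)):
    print(k,[proj("side",[562.8+r*np.cos(a),-63.8+r*np.sin(a),68]).round(1) for r in(34,60)])
E
```

```text
[514.52672862 -37.28649114  53.9471516 ] [ 0.86575487  1.0036569  -0.38957169] 0.0
green [array([311.7, 202.2]), array([315.7, 206. ])]
short [array([313.7, 201.9]), array([319.2, 205.4])]
```

View pics/l6.png

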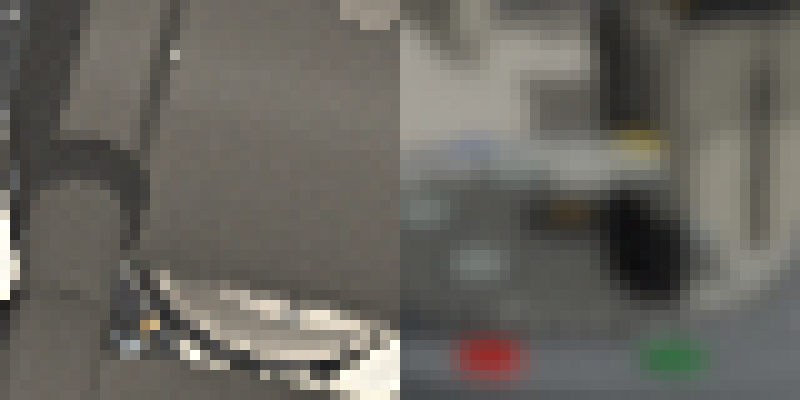

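Request:
{"method": "jog_arm", "body": {
  "targets": [
    {"xyz": [0, 0.02, 0], "spin": 0},
    {"xyz": [0, 0.02, 0], "spin": 0},
    {"xyz": [0, 0.02, 0], "spin": 0},
    {"xyz": [0, 0, 0], "spin": 0},
    {"xyz": [0, 0, 0], "spin": 0},
    {"xyz": [0, 0, 0], "spin": 0},
    {"xyz": [0, 0, 0], "spin": 0},
    {"xyz": [0, 0, 0], "spin": 0},
    {"xyz": [0, 0, 0], "spin": 0},
    {"xyz": [0, 0, 0], "spin": 0}
  ]
}}

```text
time: 16.9
tool_pos: [517.5, -34.9, 53.8]
tcp_rot: [-3.14, -0.001, 2.17]
contact_force: [-4.6, -3.3, 1.9]
grip_width: 0.2
finger_force: 2.8
```

```bash
python3 - <<'E'
from h import *
import time
s=bot.capture("side");cv2.imwrite("pics/s7.png",s)
o=bot.get_obs();print(o["tool_pos"],o["contact_force"],o["finger_force"],o["time"])
# dark tab blob in side view for l3-like region
g=s[195:222,305:325].max(2);m=(g<45);y,x=np.nonzero(m);print(m.sum(),x.mean()+305,y.mean()+195)
E
```

```text
[517.51863422 -34.98952544  53.82996093] [-4.44161419 -3.80820055  2.98185862] 2.7914656227221712 16.95
62 312.5806451612903 208.93548387096774
```

Contact now at about 5 N. I back off, lift and look.

Request:
{"method": "jog_arm", "body": {
  "targets": [
    {"xyz": [0, -0.03, 0], "spin": 0},
    {"xyz": [0, -0.1, 0], "spin": 0},
    {"xyz": [0, -0.2, 0], "spin": 0},
    {"xyz": [0, -0.1, 0], "spin": 0},
    {"xyz": [0, 0, -0.3], "spin": 0},
    {"xyz": [0, 0, -0.5], "spin": 0},
    {"xyz": [0, 0, -0.5], "spin": 0},
    {"xyz": [0.0, -0.5, 0], "spin": 0},
    {"xyz": [-0.0, -0.5, 0], "spin": 0},
    {"xyz": [0, -0.5, 0], "spin": 0}
  ]
}}

```text
time: 18.2
tool_pos: [389.5, -122.2, 158.0]
tcp_rot: [3.141, 0.001, 2.17]
contact_force: [-0.0, -0.3, 0.2]
grip_width: 0.5
finger_force: 0.0
```

```bash
python3 - <<'E'
from h import *
t=bot.capture("top");s=bot.capture("side")
f=lambda i,x,y,w:cv2.resize(i[y:y+w,x:x+w],(400,400),interpolation=cv2.INTER_NEAREST)
cv2.imwrite("pics/l7.png",np.hstack([f(t,300,215,25),f(s,295,190,30)]))
E
```

```text
(no output)
```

View pics/l7.png

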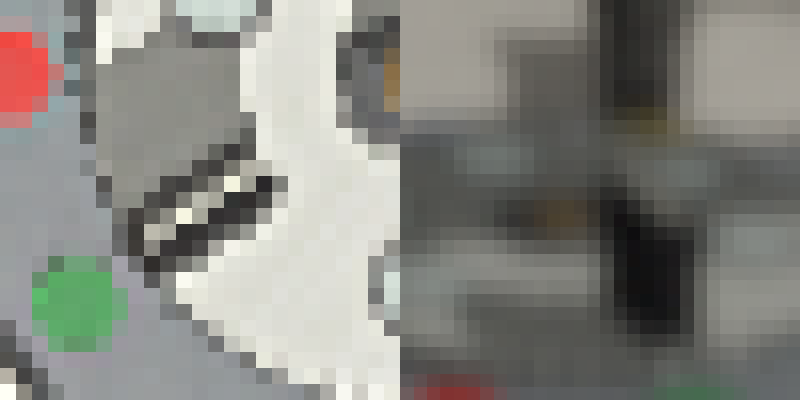

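The tab line now runs from (309,229.5) to (315,225.5), against (308.5,229.6)–(316,224.6) predicted for green, so it stands there. Next the lamp.

Request:
{"method": "jog_arm", "body": {
  "targets": [
    {"xyz": [0.34, 0.48, 0], "spin": 0},
    {"xyz": [0.34, 0.48, 0], "spin": 0},
    {"xyz": [0.34, 0.48, 0], "spin": 0},
    {"xyz": [0.35, 0.48, 0], "spin": 0},
    {"xyz": [0.35, 0.49, 0], "spin": 0},
    {"xyz": [0.35, 0.49, 0], "spin": 0},
    {"xyz": [0.35, 0.49, 0], "spin": 0},
    {"xyz": [0.35, 0.49, 0], "spin": 0},
    {"xyz": [0.35, 0.48, 0], "spin": 0},
    {"xyz": [0, 0, 0], "spin": 0}
  ]
}}

```text
time: 19.55
tool_pos: [538.5, 284.2, 157.2]
tcp_rot: [3.141, -0.001, 2.173]
contact_force: [0.0, -0.5, 0.2]
grip_width: 0.8
finger_force: 0.0
```

Request:
{"method": "jog_arm", "body": {
  "targets": [
    {"xyz": [0, 0, 0.3], "spin": 0},
    {"xyz": [0, 0, 0.4], "spin": 0},
    {"xyz": [0, 0, 0.4], "spin": 0},
    {"xyz": [0, 0, 0.3], "spin": 0},
    {"xyz": [0, 0, 0.1], "spin": 0},
    {"xyz": [0, 0, 0], "spin": 0},
    {"xyz": [0, 0, 0], "spin": 0},
    {"xyz": [0, 0, 0], "spin": 0},
    {"xyz": [0, 0, 0], "spin": 0},
    {"xyz": [0, 0, 0], "spin": 0}
  ]
}}

```text
time: 20.8
tool_pos: [538.4, 281.3, 38.2]
tcp_rot: [3.141, 0.0, 2.17]
contact_force: [0.1, -0.7, 0.9]
grip_width: -0.0
finger_force: 0.0
```

Request:
{"method": "jog_arm", "body": {
  "targets": [
    {"xyz": [0, 0, 0.1], "spin": 0},
    {"xyz": [0, 0, 0.07], "spin": 0},
    {"xyz": [0, 0, 0.04], "spin": 0},
    {"xyz": [0, 0, 0.03], "spin": 0},
    {"xyz": [0, 0, 0.02], "spin": 0},
    {"xyz": [0, 0, 0.01], "spin": 0},
    {"xyz": [0, 0, 0], "spin": 0},
    {"xyz": [0, 0, 0], "spin": 0},
    {"xyz": [0, 0, 0], "spin": 0},
    {"xyz": [0, 0, 0], "spin": 0}
  ]
}}

```text
time: 22.05
tool_pos: [538.3, 281.2, 16.4]
tcp_rot: [3.141, -0.0, 2.17]
contact_force: [-3.2, -2.2, 4.7]
grip_width: 0.2
finger_force: 2.4
```

Request:
{"method": "jog_arm", "body": {
  "targets": [
    {"xyz": [0, 0, 0.015], "spin": 0},
    {"xyz": [0, 0, 0], "spin": 0},
    {"xyz": [0, 0, 0], "spin": 0},
    {"xyz": [0, 0, 0], "spin": 0},
    {"xyz": [0, 0, 0], "spin": 0},
    {"xyz": [0, 0, 0], "spin": 0},
    {"xyz": [0, 0, 0], "spin": 0},
    {"xyz": [0, 0, 0], "spin": 0},
    {"xyz": [0, 0, 0], "spin": 0},
    {"xyz": [0, 0, 0], "spin": 0}
  ]
}}

```text
time: 23.3
tool_pos: [538.3, 281.3, 16.1]
tcp_rot: [3.141, 0.0, 2.17]
contact_force: [-6.1, -2.0, 12.6]
grip_width: 0.6
finger_force: 5.9
```

Request:
{"method": "jog_arm", "body": {
  "targets": [
    {"xyz": [0, 0, -0.05], "spin": 0},
    {"xyz": [0, 0, -0.1], "spin": 0},
    {"xyz": [0, 0, -0.3], "spin": 0},
    {"xyz": [0, 0, -0.5], "spin": 0},
    {"xyz": [0, 0, -0.5], "spin": 0},
    {"xyz": [0, 0, -0.4], "spin": 0},
    {"xyz": [0, 0, 0], "spin": 0},
    {"xyz": [0, 0, 0], "spin": 0},
    {"xyz": [0, 0, 0], "spin": 0},
    {"xyz": [0, 0, 0], "spin": 0}
  ]
}}

```text
time: 24.55
tool_pos: [537.9, 281.0, 162.1]
tcp_rot: [-3.14, -0.0, 2.17]
contact_force: [0.2, 0.4, 0.2]
grip_width: 0.7
finger_force: 0.0
```

```bash
python3 - <<'E'
from h import *
t=bot.capture("top").astype(int)
# brightest (white line) pixels between the black tab edges: compare with predicted green pose
P=[proj("top",[562.8+r*np.cos(2.1725),-63.8+r*np.sin(2.1725),68]) for r in(38,44,50,56)]
print([t[int(round(p[1])),int(round(p[0]))].tolist() for p in P])
o=bot.get_obs();print(o["contact_force"],o["time"],o["tool_pos"])
E
```

```text
[[163, 177, 177], [155, 167, 167], [224, 242, 242], [155, 169, 169]]
[ 0.57555633 -0.146357    0.24973986] 24.6 [538.03571649 281.09369336 162.29386592]
```

The button bottomed out (force rose to 12.6 N at z = 16) and the arm is clear of it. The tab's white line still lies along the predicted green pose. Handing in.

```bash
python3 -c "
from plant import bot
print(bot.close_job())"
```

```text
the job is handed in; nothing more can be done
None
```

The tab stands at the green label and the lamp button was pressed fully down, then released with the arm lifted clear; the job is handed in at about 25 s, with no verdict returned.

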